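# Clamp the whetstone in its holder

### The arm

A 6-joint arm with a two-finger parallel gripper is mounted at the origin on a cart in front of the work surface, level with it; the furniture and walls round the work are solid. World frame = base frame: x ahead of the robot, y to its left, z up, the work surface at z = 0. Lengths are in mm, angles in rad, forces in N, time in s.
With the tool pointing down it reaches from about 350 to 975 mm from the base axis. Payload 7.1 kg.
Tool frame: the origin (TCP) lies midway between the tips of the shut fingers; the grasp point (between the pads) lies 19 mm behind it; z points along the fingers, y is the line along which they close (so a half turn about z gives the same grasp; the last joint's range is limited). The gripper opens to 88 mm and grips with 3 to 60 N. Pads are 20 mm wide; open, the fingers measure 115 mm over their backs; the gripper's body (75 mm by 178 mm) begins 61 mm behind the grasp point.
Start: joints at [-1.12, 0.423, 1.63, -0, 1.089, -0.019], TCP at [282.956, -557.262, 222.675] pointing down, gripper open.
Joint ranges: [-3, 3], [-0.9, 2.11], [0.09, 2.58], [-1.31, 4.45], [0.11, 2.69], [-2.54, 2.54]. Speed limits (rad/s): [2.39, 2.39, 3.01, 3.14, 3.14, 3.14].

### API

Orientations are given as a rotation vector (axis times angle).
In Python, from workcell import ctrl gives the robot as it stands.
- The arm moves only by the shell command python3 -m inch 'ROWS' [OPENING]. ROWS is JSON, a list of rows, each an object with "xyz": the shift along the tool's x, y, z in mm, a list of three; "rot": the turn, a rotation vector about the tool's x, y, z in rad, a list of three. In form: [{"xyz": [dx, dy, dz], "rot": [ax, ay, az]}, ...]. A call has 1 to 12 rows; each row is the pose to reach, as a shift and turn from the pose commanded when the call began, along the tool's axes at that moment; what a row does not reach only later rows make up. A row lasts 1/12 s, in which the tool goes at most 41.7 mm and 7.16 degrees, less where a joint would pass 70% of its speed; a pose out of reach is approached as far as the arm can. A call with a gripper value outside its range is refused whole. OPENING is the closure in counts, from 0 (fully open) to 255 (shut), set as the call begins (- or left out, the last holds). The fingers move at their own pace and stop on an object; the grip force is fixed at half the most. Time passes only in rows, so rows that repeat a pose let the fingers close. It gives the time, the measured TCP pose, the force, the opening and the grip force at its end, in the units of the state.
- ctrl.get_obs(): the state, without advancing time (a new reading comes with each control period).
- ctrl.get_image(name): name is "scene" or "top" or "wrist"; returns the picture (384x512x3 uint8, red, green, blue); there is no depth.
- ctrl.camera_model(name): a dict with "fx", "fy", "cx", "cy" (pixels), "k1" (the pictures are not rectified: a ray, as slopes to the right and down, at radius r is drawn at 1 + k1 r^2 times it, then the intrinsics apply), "position" and "attitude" of the camera in the world. Camera axes: x right, y up, looking along -z (the intrinsics and any distortion apply to the point x, -y, -z); pixel columns grow to the right and rows downward; lengths in mm; the calibration is good to about 2 mm. A picture is of the moment at which its call begins: read the wrist's pose just before it. camera_model takes no time and is no camera call; for the wrist camera it gives the pose at the moment of the call.
- ctrl.close_job(): hands the job in; it is judged then, once.
The state is a dict: "t": time; "qpos": joint angles; "qvel": joint speeds; "joint_torque": joint torques, N m; "ee_pos": TCP position; "orientation": TCP orientation; "ft_force": force on the tool from outside, world axes, zero at the start; "moment": the same for the moment, N m; "width": finger opening in mm; "grasp_force": force on a finger pad.
Only numpy, scipy, OpenCV 4.12 (cv2) and the standard library are available. Lean on these libraries where they do the work, as an engineer would, in place of code of your own. Each camera call takes 0.05 s, during which the arm holds its last target. There are 200 camera calls.

### The job

Get the whetstone ready for sharpening: lay it lengthwise on the bed of its holder, centred between the two sides, and slide the stop along until the stone is held without play between the stop and the fixed jaw. Then flip the red cam lever over and fully down so that the stop is locked there, without disturbing the mug, the small bowl or the peeler.

Things in the scene. Friction and masses are not known exactly. Their poses are not given: they have to be found in the camera images.
- stone: loose combination whetstone, a block 180 x 50 x 25 mm (its x, y, z), about 0.5 kg, reddish brown above and cream below; it lies flat on the worktop, brown side up. Origin: centre of its underside. It may lie either way round in the holder.
- holder: whetstone holder, 310 x 64 mm, held fast on the worktop by its feet. Origin: centre of its underside at worktop height; x runs along it towards the end with the sliding stop, z up. A flat grey aluminium bed with black strips, 14 mm above the worktop, runs from end to end. The black fixed jaw stands on it at the -x end: 16 mm above the bed, its inner rubber face at x = -135 mm.
- fixed_face (a point): centre of the fixed jaw's inner face, 8 mm above the bed; axes as the holder's.
- stop_face (a point): centre of the sliding stop's rubber face, which looks to the fixed jaw (holder -x), 8 mm above the bed; axes as the holder's. The stop is a black block 40 mm long (x), 64 mm wide (72 mm with its side skirts) and 16 mm high above the bed, that slides on the holder along holder x.
- stop_back (a point): centre of the stop's plain back face (holder +x side), 40 mm behind its front face and 8 mm above the bed: push here towards the fixed jaw.
- stop_slide (a joint): travel of the stop in m, 0 to 0.056, growing away from the fixed jaw; the clear gap between the two faces is 0.176 + this value. Unlocked it slides with about 2.5 N and stays where it is left; with the lever down it is locked.
- cam_lever (a joint): red cam lever on top of the stop, in rad: 0 = open (it leans 25 degrees past upright towards the fixed jaw), 0.44 = upright, 2.007 = closed, flat over the stop and pointing away from the fixed jaw (holder +x). The cam bites over the last 0.8 rad, with up to about 8 N at the lever's end; it stays where it is left.
- lever_hinge (a point): point on the lever's hinge axis (which lies along holder y), 19 mm behind the stop's front face, 20 mm above the bed, midway across.
- lever_tip (a point): point 50 mm out along the lever from the hinge axis, on the broad face that looks up when the lever is closed and to the fixed jaw when it is upright (7 mm from the lever's centre plane through the hinge); the lever is 16 mm wide, 8 mm thick and ends 59 mm from the hinge axis.
- mug: white mug, 94 mm high, standing behind the holder; leave it alone. Origin: underside.
- bowl: small dark bowl, 53 mm across and 26 mm high, behind the holder; leave it alone. Origin: underside.
- peeler: yellow-handled peeler, 170 mm long, lying at the front edge to the right; leave it alone. Origin: underside.

How it is judged:
By the outcome, as a careful person would: the job done as asked, in the order asked, and still so for the second after the job is handed in, with the robot touching nothing.
It also fails if it takes over 64 s, if anything falls off the work surface, if the arm or the gripper's body presses on something with over 40 N, if the wrist force passes 120 N, or if a joint passes its speed limit or range.

## Working session

There is one attempt and no reset: what is moved stays moved. The work goes in short steps, Python scripts to look and compute and a shell command to move; the robot and the scene stay as the last step left them, time stands still between calls to the robot, and variables do not carry over. Pictures are saved under pics/ and viewed, at most 10 in all, crops included, and the job is handed in when it is done.

```bash
mkdir -p pics; ls; cat > h.py <<'E'
import numpy as np, cv2
from scipy.spatial.transform import Rotation as R
from workcell import ctrl
def att(a):
    a=np.array(a,float)
    return a if a.shape==(3,3) else (R.from_rotvec(a).as_matrix() if a.size==3 else R.from_quat(a).as_matrix())
def ray(m,u,v):
    p=cv2.undistortPoints(np.array([[[u,v]]],float),np.array([[m['fx'],0,m['cx']],[0,m['fy'],m['cy']],[0,0,1]]),np.array([m['k1'],0,0,0,0]))[0,0]
    return att(m['attitude'])@np.array([p[0],-p[1],-1])
def onz(m,u,v,z):
    d=ray(m,u,v);c=np.array(m['position'],float);return c+d*(z-c[2])/d[2]
def proj(m,P):
    q=att(m['attitude']).T@(np.array(P,float)-np.array(m['position'],float));s=np.array([q[0],-q[1]])/-q[2];s=s*(1+m['k1']*(s@s))
    return s*[m['fx'],m['fy']]+[m['cx'],m['cy']]
E
python3 - <<'E'
from h import *
o=ctrl.get_obs();print(o['t'],o['ee_pos'],o['orientation'],o['width'])
for n in('top','scene','wrist'):
    print(n,ctrl.camera_model(n));i=ctrl.get_image(n);cv2.imwrite(f'pics/{n}0.png',i[...,::-1])
a=[cv2.imread(f'pics/{n}0.png') for n in('top','scene')]
E
```

```text
pics
0.0 [ 282.74239848 -556.75182031  221.89686709] [-3.05382795e+00 -7.30892272e-01  5.20338755e-04] 87.90222552797253
top {'fx': 446.0551865235861, 'fy': 446.0551865235861, 'cx': 258.1650740000981, 'cy': 188.46976898289773, 'k1': -0.014090656121787757, 'position': array([ 385.69868215,   86.00484477, 1458.93278895]), 'attitude': array([ 0.0935718 , -0.1259727 , -1.55024277])}
scene {'fx': 396.1873217216271, 'fy': 396.1873217216271, 'cx': 261.7713948422839, 'cy': 196.24684787944136, 'k1': 0.003921441971874632, 'position': array([-127.99021544,  694.84713657,  688.42805944]), 'attitude': array([ 0.52214799, -1.13644877, -2.08785141])}
wrist {'fx': 325.10938551778196, 'fy': 325.10938551778196, 'cx': 254.54295557950468, 'cy': 192.63950358534117, 'k1': -0.019239468033377394, 'position': array([ 341.26987858, -527.89114841,  383.25419638]), 'attitude': array([-0.21973311,  0.13556412, -1.09509359])}
```

View pics/top0.png

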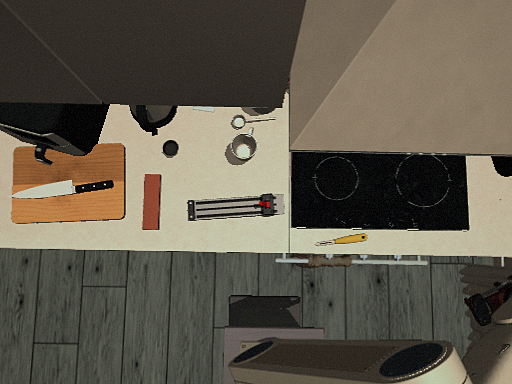

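View pics/scene0.png

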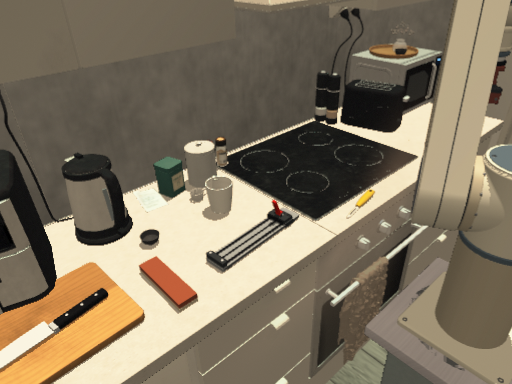

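The top view shows the stone at (152,202), the holder from (188,210) to (284,204) with the red lever at (265,204), the mug at (241,147), the bowl at (171,148) and the peeler at (342,240).

```bash
python3 - <<'E'
from h import *
m=ctrl.camera_model('top');i=cv2.imread('pics/top0.png');h=cv2.cvtColor(i,cv2.COLOR_BGR2HSV)
def big(mask,x0,x1,y0,y1):
    k=np.zeros_like(mask);k[y0:y1,x0:x1]=mask[y0:y1,x0:x1]
    c=max(cv2.findContours(k,0,2)[0],key=cv2.contourArea);return c
c=big(cv2.inRange(h,(0,80,50),(14,255,200)),135,170,165,240)
def rect(c,z):
    P=np.array([onz(m,*p[0],z)[:2] for p in c],np.float32);r=cv2.minAreaRect(P);print(r[0],r[1],r[2]);print(cv2.boxPoints(r).round(1).tolist())
rect(c,25)
c=big(cv2.inRange(h,(0,0,0),(180,255,90)),183,290,185,228)
rect(c,22)
for n,z,p in(('bowl',20,(171,148)),('mug',80,(241,147)),('peeler',10,(342,240)),('lever',50,(265,204)),('holderL',20,(188,211)),('holderR',14,(284,203))):print(n,onz(m,*p,z).round())
cv2.imwrite('pics/t1.png',cv2.resize(i[160:240,130:300],None,fx=4,fy=4,interpolation=2))
E
```

```text
(540.068115234375, 402.66070556640625) (178.45831298828125, 49.95547103881836) 0.49807485938072205
[[450.6000061035156, 426.8999938964844], [451.1000061035156, 376.8999938964844], [629.5, 378.5], [629.0999755859375, 428.3999938964844]]
(522.8146362304688, 126.44013214111328) (73.55271911621094, 261.1772155761719) 7.75068473815918
[[468.79998779296875, 250.89999389648438], [504.0, -7.900000095367432], [576.9000244140625, 2.0], [541.5999755859375, 260.79998779296875]]
bowl [718. 347.  20.]
mug [712. 115.  80.]
peeler [ 427. -217.   10.]
lever [535.  36.  50.]
holderL [511. 283.  20.]
holderR [544. -27.  14.]
```

View pics/t1.png

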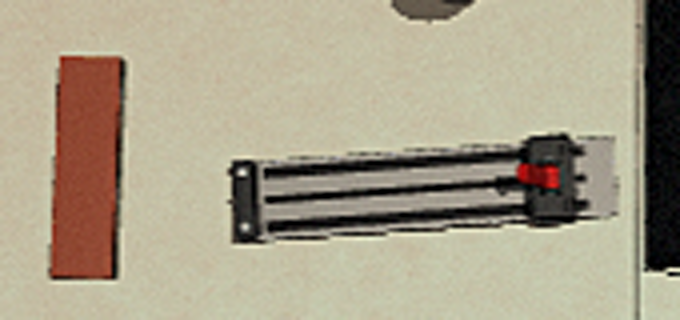

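The crop shows the stone upright at left (crop 50–125, 55–280), the fixed jaw at crop (245,200), and the stop at (550,180) with the lever open. I'll move to hover above the stone.

```bash
cat >> h.py <<'E'
def go(p,yaw,o=None):
    """rows for TCP at p, tool down, tool y axis at yaw (deg, world)"""
    o=o or ctrl.get_obs();A=R.from_rotvec(o['orientation'])
    y=np.array([np.cos(np.radians(yaw)),np.sin(np.radians(yaw)),0]);z=np.array([0,0,-1.]);T=R.from_matrix(np.c_[np.cross(y,z),y,z])
    print('xyz',A.inv().apply(np.array(p)-o['ee_pos']).round(1),'rot',(A.inv()*T).as_rotvec().round(4))
E
python3 - <<'E'
from h import *
go((540,403,180),89.5);go((540,403,180),20)
E
```

```text
xyz [ 663.9 -739.4   43. ] rot [-4.0000e-04 -1.6000e-03 -2.6631e+00]
xyz [ 663.9 -739.4   43. ] rot [-1.0000e-03 -8.0000e-04 -1.4501e+00]
```

```bash
python3 -m inch '[{"xyz":[664,-739,43],"rot":[0,0,-2.663]},{"xyz":[664,-739,43],"rot":[0,0,-2.663]},{"xyz":[664,-739,43],"rot":[0,0,-2.663]},{"xyz":[664,-739,43],"rot":[0,0,-2.663]},{"xyz":[664,-739,43],"rot":[0,0,-2.663]},{"xyz":[664,-739,43],"rot":[0,0,-2.663]},{"xyz":[664,-739,43],"rot":[0,0,-2.663]},{"xyz":[664,-739,43],"rot":[0,0,-2.663]},{"xyz":[664,-739,43],"rot":[0,0,-2.663]},{"xyz":[664,-739,43],"rot":[0,0,-2.663]},{"xyz":[664,-739,43],"rot":[0,0,-2.663]},{"xyz":[664,-739,43],"rot":[0,0,-2.663]}]' 0
python3 - <<'E'
from h import *
go((540,403,180),89.5)
E
```

```text
t: 1.15
ee_pos: [412.4, -72.8, 201.1]
orientation: [1.729, 2.622, 0.0]
ft_force: [0.9, -0.6, -0.4]
width: 88.1
grasp_force: 0.0
xyz [387.1 304.7  21.1] rot [ 2.0000e-04  4.0000e-04 -1.1572e+00]
```

```bash
python3 -m inch '[{"xyz":[387,305,21],"rot":[0,0,-1.157]},{"xyz":[387,305,21],"rot":[0,0,-1.157]},{"xyz":[387,305,21],"rot":[0,0,-1.157]},{"xyz":[387,305,21],"rot":[0,0,-1.157]},{"xyz":[387,305,21],"rot":[0,0,-1.157]},{"xyz":[387,305,21],"rot":[0,0,-1.157]},{"xyz":[387,305,21],"rot":[0,0,-1.157]},{"xyz":[387,305,21],"rot":[0,0,-1.157]},{"xyz":[387,305,21],"rot":[0,0,-1.157]},{"xyz":[387,305,21],"rot":[0,0,-1.157]},{"xyz":[387,305,21],"rot":[0,0,-1.157]},{"xyz":[387,305,21],"rot":[0,0,-1.157]}]'
python3 -m inch '[{"xyz":[44,36,2],"rot":[0,0,-0.04]},{"xyz":[44,36,2],"rot":[0,0,-0.04]}]'
python3 - <<'E'
from h import *
go((540,403,180),89.5)
m=ctrl.camera_model('wrist');i=ctrl.get_image('wrist')[...,::-1].copy();cv2.imwrite('pics/w1.png',i)
h=cv2.cvtColor(i,cv2.COLOR_BGR2HSV);k=cv2.inRange(h,(0,80,50),(14,255,220))
c=max(cv2.findContours(k,0,2)[0],key=cv2.contourArea);print(cv2.boundingRect(c))
P=np.array([onz(m,*p[0],25)[:2] for p in c],np.float32);r=cv2.minAreaRect(P);print(r)
o=ctrl.get_obs();print(o['ee_pos'],o['qpos'])
E
```

```text
t: 2.15
ee_pos: [543.2, 403.1, 179.6]
orientation: [-0.022, -3.141, -0.0]
ft_force: [0.5, 1.0, 0.8]
width: 87.7
grasp_force: 0.0
t: 2.32
ee_pos: [497.3, 440.1, 176.7]
orientation: [0.045, -3.139, 0.0]
ft_force: [-0.5, -0.7, -0.5]
width: 87.6
grasp_force: 0.0
xyz [-41.6 -38.3  -3.3] rot [-0.     -0.0019  0.0375]
(191, 133, 53, 145)
((527.491455078125, 402.44146728515625), (150.98806762695312, 50.977745056152344), 0.6765166521072388)
[495.55559882 440.00606281 176.75515598] [ 7.07529762e-01  5.29204686e-01  1.57178795e+00  1.49785599e-03
  1.04325346e+00 -8.92809849e-01]
```

View pics/w1.png

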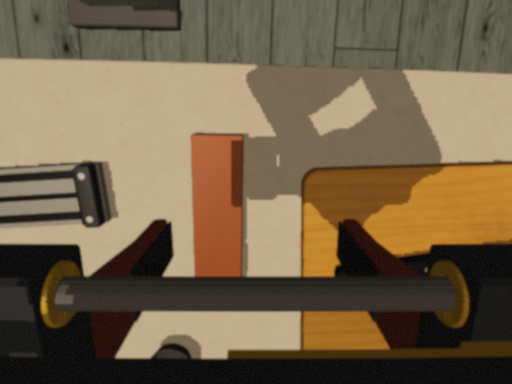

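The wrist view shows the stone (191–244, 133–277), partly hidden by the gripper, and the fixed-jaw end of the holder at (92,193). I now descend on the stone and grip it.

```bash
python3 -c "
from h import *
go((541,402.4,4),90.6)"
```

```text
xyz [-44.8 -38.8 172.7] rot [-0.0007 -0.0029  0.0183]
```

```bash
python3 -m inch '[{"xyz":[-45,-38.5,40],"rot":[0,0,0.018]},{"xyz":[-45,-38.5,60],"rot":[0,0,0.018]},{"xyz":[-45,-38.5,100],"rot":[0,0,0.018]},{"xyz":[-45,-38.5,130],"rot":[0,0,0.018]},{"xyz":[-45,-38.5,150],"rot":[0,0,0.018]},{"xyz":[-45,-38.5,165],"rot":[0,0,0.018]},{"xyz":[-45,-38.5,172],"rot":[0,0,0.018]},{"xyz":[-45,-38.5,172],"rot":[0,0,0.018]}]'
python3 -m inch '[{"xyz":[0,0,0],"rot":[0,0,0]},{"xyz":[0,0,0],"rot":[0,0,0]},{"xyz":[0,0,0],"rot":[0,0,0]},{"xyz":[0,0,0],"rot":[0,0,0]},{"xyz":[0,0,0],"rot":[0,0,0]},{"xyz":[0,0,0],"rot":[0,0,0]},{"xyz":[0,0,0],"rot":[0,0,0]},{"xyz":[0,0,0],"rot":[0,0,0]},{"xyz":[0,0,0],"rot":[0,0,0]}]' 255
```

```text
t: 3.03
ee_pos: [545.0, 398.7, 4.8]
orientation: [0.011, -3.14, 0.002]
ft_force: [1.0, 0.2, -0.3]
width: 88.2
grasp_force: 0.0
t: 3.78
ee_pos: [546.2, 400.5, 7.0]
orientation: [-0.011, 3.14, 0.003]
ft_force: [-0.3, 3.6, 6.2]
width: 49.8
grasp_force: 30.0
```

```bash
python3 -m inch '[{"xyz":[0,0,-20],"rot":[0,0,0]},{"xyz":[0,0,-55],"rot":[0,0,0]},{"xyz":[-5,-20,-90],"rot":[0,0,0]},{"xyz":[-15,-40,-120],"rot":[0,0,0]},{"xyz":[-25,-80,-140],"rot":[0,0,0]},{"xyz":[-35,-115,-155],"rot":[0,0,0]},{"xyz":[-45,-150,-170],"rot":[0,0,0]},{"xyz":[-55,-185,-185],"rot":[0,0,0]},{"xyz":[-65,-220,-200],"rot":[0,0,0]},{"xyz":[-65,-255,-215],"rot":[0,0,0]},{"xyz":[-65,-275,-215],"rot":[0,0,0]},{"xyz":[-65,-280,-215],"rot":[0,0,0]}]'
python3 -m inch '[{"xyz":[0,0,0],"rot":[0,0,0]},{"xyz":[0,0,0],"rot":[0,0,0]}]'
python3 - <<'E'
from h import *
o=ctrl.get_obs();print(o['ee_pos'],o['orientation'])
m=ctrl.camera_model('wrist');print(m);i=ctrl.get_image('wrist')[...,::-1].copy();cv2.imwrite('pics/w2.png',i)
E
```

```text
t: 4.78
ee_pos: [612.0, 116.0, 220.7]
orientation: [0.006, -3.14, 0.003]
ft_force: [-0.4, 0.3, -4.9]
width: 50.0
grasp_force: 30.0
t: 4.95
ee_pos: [611.7, 120.1, 219.8]
orientation: [0.01, -3.139, 0.0]
ft_force: [-0.8, 0.5, -4.4]
width: 49.4
grasp_force: 30.0
[611.67121105 120.11728384 219.79274864] [ 1.03270763e-02 -3.13897888e+00  2.25200259e-04]
{'fx': 325.10938551778196, 'fy': 325.10938551778196, 'cx': 254.54295557950468, 'cy': 192.63950358534117, 'k1': -0.019239468033377394, 'position': array([546.02894739, 119.07864023, 381.2165137 ]), 'attitude': array([-0.19045858, -0.19002126,  1.56916646])}
```

View pics/w2.png

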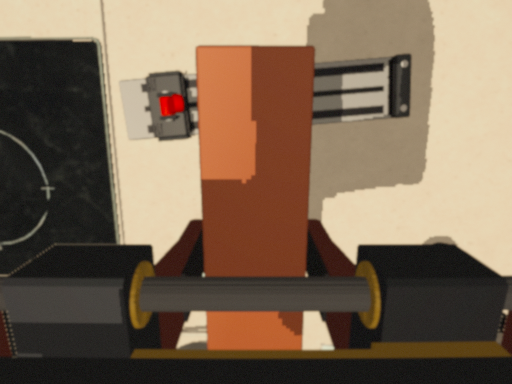

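The wrist view shows the jaw at (400,85), the stop at (168,104), the bed's far end at (122–130, 80–140), and the stone held square in the hand. Next I measure the jaw and the stop.

```bash
python3 - <<'E'
from h import *
m={'fx':325.10938551778196,'fy':325.10938551778196,'cx':254.54295557950468,'cy':192.63950358534117,'k1':-0.019239468033377394,'position':np.array([546.02894739,119.07864023,381.2165137]),'attitude':np.array([-0.19045858,-0.19002126,1.56916646])}
i=cv2.imread('pics/w2.png')
a=cv2.resize(i[40:150,380:420],None,fx=5,fy=5,interpolation=cv2.INTER_CUBIC);b=cv2.resize(i[40:150,115:200],None,fx=5,fy=5,interpolation=cv2.INTER_CUBIC)
cv2.imwrite('pics/c2.png',np.hstack([b,a]))
g=i.max(2)
for nm,x0,x1 in(('jaw',384,420),('stop',140,194)):
    k=np.zeros_like(g);k[40:150,x0:x1]=(g[40:150,x0:x1]<95)*255
    k=cv2.morphologyEx(k,cv2.MORPH_OPEN,np.ones((5,5)))
    c=max(cv2.findContours(k,0,2)[0],key=cv2.contourArea);r=cv2.minAreaRect(np.array([onz(m,*p[0],30)[:2] for p in c],np.float32))
    print(nm,r,cv2.boxPoints(cv2.minAreaRect(c)).round(1).tolist())
E
```

```text
jaw ((518.3628540039062, 268.1604309082031), (62.13968276977539, 22.472307205200195), 6.516896724700928) [[388.0, 54.0], [410.0, 54.0], [410.0, 117.0], [388.0, 117.0]]
stop ((538.96435546875, 47.05624771118164), (14.46826171875, 57.65514373779297), 87.9093246459961) [[179.0, 76.0], [193.0, 76.0], [193.0, 133.0], [179.0, 133.0]]
```

View pics/c2.png

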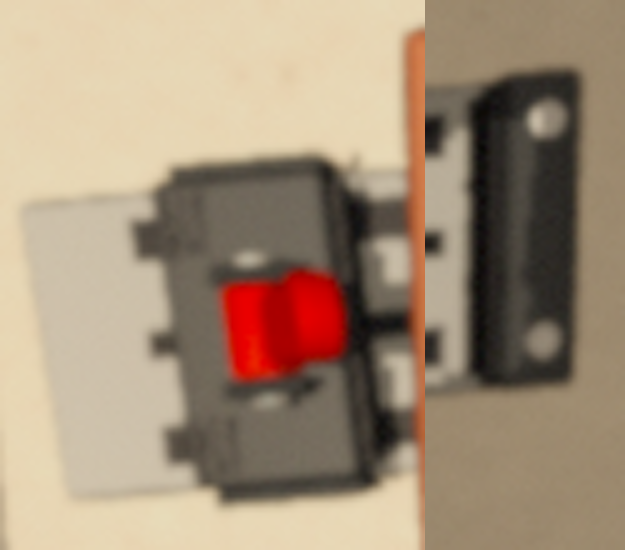

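The close-up gives the bed-end corners (crop 22,203 and 72,497), the jaw foot line (crop 475,100 to 485,380), the jaw screws, and the stop's front top edge (crop 325,165 to 372,485).

```bash
cat > h2.py <<'E'
from h import *
m={'fx':325.10938551778196,'fy':325.10938551778196,'cx':254.54295557950468,'cy':192.63950358534117,'k1':-0.019239468033377394,'position':np.array([546.02894739,119.07864023,381.2165137]),'attitude':np.array([-0.19045858,-0.19002126,1.56916646])}
def L(x,y,z): return onz(m,115+x/5,40+y/5,z)
def J(x,y,z): return onz(m,380+(x-425)/5,40+y/5,z)
e1,e2=L(22,203,14),L(72,497,14);s1,s2=J(547,118,30),J(544,340,30);j1,j2=J(477,100,14),J(484,380,14)
E=(e1+e2)/2;S=(s1+s2)/2
print('ends',e1,e2,'w',np.linalg.norm(e1-e2));print('screws',s1,s2);print('jawfoot',j1,j2)
d=(E-S)[:2];d/=np.linalg.norm(d);print('axis deg',np.degrees(np.arctan2(d[1],d[0])))
for n,a,b in(('end',e1,e2),('scr',s1,s2),('jaw',j1,j2)):
    q=(a-b);print(n,'perp deg',np.degrees(np.arctan2(q[1],q[0])))
C=E[:2]-155*d;print('C',C)
n=np.array([-d[1],d[0]])
H=lambda P:np.array([(P[:2]-C)@d,(P[:2]-C)@n]).round(1)
for nm,P in dict(e1=e1,e2=e2,s1=s1,s2=s2,j1=j1,j2=j2,st1=L(325,165,30),st2=L(372,485,30),sb1=L(172,172,30),sb2=L(215,490,30)).items():print(nm,H(P))
E
python3 h2.py
```

```text
ends [513.28142244 -27.26712805  14.        ] [576.13688098 -21.57820704  14.        ] w 63.112379851216296
screws [496.17891486 271.17023497  30.        ] [540.10429381 275.43654113  30.        ]
jawfoot [490.49463987 262.71923361  14.        ] [548.53899488 270.18773399  14.        ]
axis deg -84.90072459609843
end perp deg -174.8283651140036
scr perp deg -174.45247785408202
jaw perp deg -172.66810237120387
C [530.93248815 129.96387183]
e1 [155.  -31.6]
e2 [155.   31.6]
s1 [-143.7  -22.1]
s2 [-144.1   22.1]
j1 [-135.8  -28.5]
j2 [-138.1   30. ]
st1 [ 85.4 -31.5]
st2 [84.1 33.7]
sb1 [116.9 -32.9]
sb2 [117.8  31.9]
```

```bash
cat >> h2.py <<'E'
print('---');T=np.array([611.7,120,220])
for z in(238.5,):
  for p in((196,46),(313,46),(202,240),(306,240)):print(onz(m,*p,z)-T)
i=cv2.imread('pics/w2.png');h=cv2.cvtColor(i,cv2.COLOR_BGR2HSV);k=cv2.inRange(h,(0,80,50),(14,255,255));k[:,:194]=0;k[215:]=0
c=max(cv2.findContours(k,0,2)[0],key=cv2.contourArea);P=np.array([onz(m,*p[0],238.5)[:2] for p in c],np.float32)
r=cv2.minAreaRect(P);print(r);print(cv2.boxPoints(r))
C=np.array([531.1,129.2]);d=np.array([np.cos(np.radians(-84.9)),np.sin(np.radians(-84.9))])
Pp=C+d*(-39);print('stone target',Pp)
E
python3 h2.py | sed -n '/---/,$p'
```

```text
---
[-91.97881846 -25.17336308  18.5       ]
[-92.28691761  22.62413059  18.5       ]
[ -7.35012281 -25.36220615  18.5       ]
[-7.69695223 23.4626822  18.5       ]
((555.29541015625, 119.04673767089844), (72.19159698486328, 50.023887634277344), 0.40060627460479736)
[[519.02563 143.8057 ]
 [519.37537  93.78303]
 [591.5652   94.28778]
 [591.21545 144.31046]]
stone target [527.63312242 168.04560155]
```

```bash
python3 -m inch '[{"xyz":[84,45,140],"rot":[0,0,1.487]},{"xyz":[84,45,140],"rot":[0,0,1.487]},{"xyz":[84,45,140],"rot":[0,0,1.487]},{"xyz":[84,45,140],"rot":[0,0,1.487]},{"xyz":[84,45,140],"rot":[0,0,1.487]},{"xyz":[84,45,140],"rot":[0,0,1.487]},{"xyz":[84,45,140],"rot":[0,0,1.487]},{"xyz":[84,45,140],"rot":[0,0,1.487]},{"xyz":[84,45,140],"rot":[0,0,1.487]},{"xyz":[84,45,140],"rot":[0,0,1.487]},{"xyz":[84,45,140],"rot":[0,0,1.487]},{"xyz":[84,45,140],"rot":[0,0,1.487]}]'
python3 -m inch '[{"xyz":[0,0,0],"rot":[0,0,0]},{"xyz":[0,0,0],"rot":[0,0,0]}]'
python3 -c "
from h import *
go((527.9,165.1,40),5.1)"
```

```text
t: 6.0
ee_pos: [527.8, 166.0, 80.5]
orientation: [-2.122, -2.316, 0.001]
ft_force: [-0.2, 0.8, -5.3]
width: 49.6
grasp_force: 30.0
t: 6.17
ee_pos: [527.9, 165.6, 80.6]
orientation: [-2.112, -2.325, 0.001]
ft_force: [-0.4, -0.2, -5.4]
width: 49.9
grasp_force: 30.0
xyz [-0.5 -0.  40.6] rot [-0.0007  0.      0.0071]
```

```bash
python3 -m inch '[{"xyz":[0,0,25],"rot":[0,0,0.003]},{"xyz":[0,0,42],"rot":[0,0,0.003]},{"xyz":[0,0,52],"rot":[0,0,0.003]},{"xyz":[0,0,54],"rot":[0,0,0.003]},{"xyz":[0,0,54],"rot":[0,0,0.003]},{"xyz":[0,0,54],"rot":[0,0,0.003]}]'
python3 - <<'E'
from h import *
i=ctrl.get_image('wrist')[...,::-1];j=ctrl.get_image('scene')[...,::-1]
cv2.imwrite('pics/w3.png',np.hstack([i[:,100:430],cv2.resize(j[190:285,190:310],None,fx=3.6,fy=4.04,interpolation=2)[:384]]))
E
```

```text
t: 6.67
ee_pos: [528.7, 164.8, 27.5]
orientation: [2.12, 2.318, 0.001]
ft_force: [0.2, 0.3, -5.4]
width: 50.1
grasp_force: 30.0
```

View pics/w3.png

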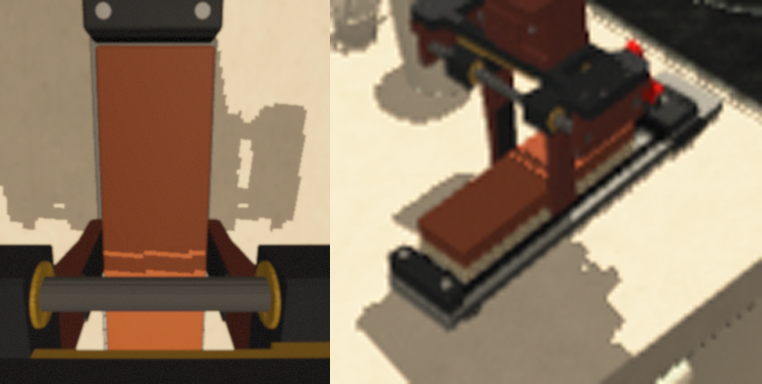

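The wrist view shows the held stone lined up with the bed, its end (crop row 46) just short of the jaw, whose screws are at (104,12) and (203,12). I'll measure the lateral offset and the gap.

```bash
python3 - <<'E'
from h import *
m=ctrl.camera_model('wrist')
i=cv2.imread('pics/w3.png')[:,:330];h=cv2.cvtColor(i,cv2.COLOR_BGR2HSV)
k=cv2.inRange(h,(0,80,50),(16,255,255))
k[235:]=0;k[:,:80]=0;k[:,225:]=0
c=max(cv2.findContours(k,0,2)[0],key=cv2.contourArea)
P=np.array([onz(m,p[0][0]+100,p[0][1],46.5)[:2] for p in c],np.float32)
C=np.array([531.1,129.2])
g=i.max(2).copy()
sc=[]
for x0,x1 in((92,116),(192,216)):
    s=g[0:24,x0:x1].astype(float);s=np.where(s>120,s,0);yy,xx=np.mgrid[0:24,x0:x1];sc.append(onz(m,(s*xx).sum()/s.sum()+100,(s*yy).sum()/s.sum(),30)[:2])
a=(sc[0]-sc[1]);a/=np.linalg.norm(a);mid=(sc[0]+sc[1])/2
print('screws',sc,'dir',np.degrees(np.arctan2(a[1],a[0])))
th=np.radians(-84.9);d=np.array([np.cos(th),np.sin(th)]);n=np.array([-d[1],d[0]])
lat=(P-mid)@n;lon=(P-mid)@d
print('stone end rel screws lon',lon.min())
for lo,hi in((12,30),(30,50),(50,70)):
    s=(lon>lo)&(lon<hi);print(lo,lat[s].min(),lat[s].max(),(lat[s].min()+lat[s].max())/2)
# bed edges, row scan
for r in(60,80,100,120): print(r,g[r,84:104].tolist(),g[r,206:226].tolist())
E
```

```text
screws [array([496.23286502, 271.19530979]), array([540.25398329, 275.16975726])] dir -174.84103671146644
stone end rel screws lon 17.50386865208016
12 -23.801645010870107 25.833750348579223 1.0160526688545577
30 -23.805537849390706 25.848999576686868 1.0217308636480809
50 -23.813602147535004 25.750476618123827 0.9684372352944113
60 [157, 159, 158, 157, 158, 150, 130, 114, 114, 117, 115, 106, 105, 113, 122, 126, 129, 127, 128, 128] [132, 133, 132, 133, 133, 131, 124, 118, 113, 123, 142, 154, 160, 182, 208, 225, 232, 232, 232, 232]
80 [153, 153, 152, 151, 153, 152, 144, 126, 113, 114, 119, 113, 107, 105, 117, 123, 125, 125, 126, 128] [134, 132, 132, 131, 131, 125, 120, 114, 122, 137, 151, 155, 156, 156, 156, 157, 160, 169, 197, 222]
100 [156, 156, 155, 156, 156, 156, 152, 144, 123, 110, 113, 118, 114, 107, 111, 119, 124, 126, 126, 125] [134, 133, 132, 130, 128, 122, 113, 112, 129, 148, 156, 158, 158, 158, 158, 157, 157, 157, 166, 193]
120 [155, 155, 156, 154, 156, 155, 155, 155, 146, 124, 111, 116, 115, 107, 106, 112, 120, 124, 125, 125] [132, 134, 131, 129, 123, 115, 111, 125, 147, 155, 155, 158, 156, 157, 157, 157, 155, 155, 156, 156]
```

```bash
python3 -m inch '[{"xyz":[3.5,-0.5,2],"rot":[0,0,0]},{"xyz":[7,-1,4],"rot":[0,0,0]},{"xyz":[7,-1,5.5],"rot":[0,0,0]},{"xyz":[7,-1,6.5],"rot":[0,0,0]},{"xyz":[7,-1,6.5],"rot":[0,0,0]},{"xyz":[7,-1,6.5],"rot":[0,0,0]}]'
```

```text
t: 7.27
ee_pos: [527.3, 171.4, 21.0]
orientation: [2.12, 2.317, 0.001]
ft_force: [2.0, -3.3, -1.5]
width: 49.7
grasp_force: 30.0
```

```bash
python3 -m inch '[{"xyz":[0,0,0.8],"rot":[0,0,0]},{"xyz":[0,0,0.8],"rot":[0,0,0]},{"xyz":[0,0,0.8],"rot":[0,0,0]}]'
```

```text
t: 7.52
ee_pos: [527.3, 171.5, 20.9]
orientation: [2.121, 2.317, 0.001]
ft_force: [-0.7, -2.7, 8.4]
width: 49.9
grasp_force: 30.0
```

The stone is down on the bed. I release it, rise, and head for a point behind the stop.

```bash
python3 -m inch '[{"xyz":[0,0,-0.5],"rot":[0,0,0]},{"xyz":[0,0,-0.5],"rot":[0,0,0]},{"xyz":[0,0,-0.5],"rot":[0,0,0]},{"xyz":[0,0,-0.5],"rot":[0,0,0]},{"xyz":[0,0,-10],"rot":[0,0,0]},{"xyz":[0,0,-40],"rot":[0,0,0]},{"xyz":[0,0,-80],"rot":[0,0,0]},{"xyz":[0,0,-120],"rot":[0,0,0]},{"xyz":[-30,0,-150],"rot":[0,0,0]},{"xyz":[-70,0,-150],"rot":[0,0,0]},{"xyz":[-110,0,-150],"rot":[0,0,0]},{"xyz":[-150,0,-150],"rot":[0,0,0]}]' 46
python3 -m inch '[{"xyz":[-40,0,0],"rot":[0,0,0]},{"xyz":[-40,0,0],"rot":[0,0,0]},{"xyz":[-40,0,0],"rot":[0,0,0]}]' 255
python3 - <<'E'
from h import *
m=ctrl.camera_model('wrist');i=ctrl.get_image('wrist')[...,::-1];cv2.imwrite('pics/w4.png',i);np.save('m4.npy',m,allow_pickle=True)
go((544.4,-20.2,60),5.1)
E
```

```text
t: 8.52
ee_pos: [540.2, 20.7, 171.5]
orientation: [2.119, 2.317, 0.003]
ft_force: [1.5, -0.8, -0.1]
width: 71.9
grasp_force: 0.0
t: 8.77
ee_pos: [543.4, -19.6, 170.3]
orientation: [2.126, 2.313, 0.001]
ft_force: [0.2, 0.4, -0.1]
width: 55.6
grasp_force: 0.0
xyz [ -2.    0.9 110.2] rot [ 0.0002 -0.0003 -0.0032]
```

View pics/w4.png

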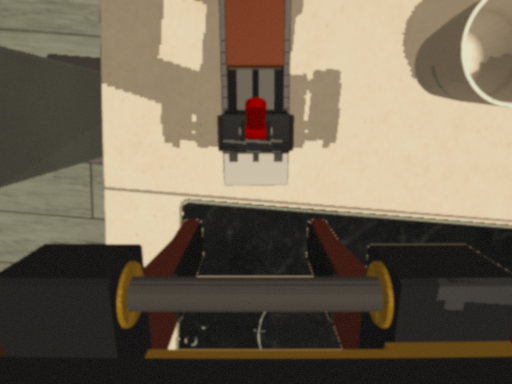

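The stop spans rows 112–151 at column 256, the bed ends at row 184, the stone's end is at row 68, and the lever is open. Quick check of the distances along the holder:

```bash
python3 - <<'E'
from h import *
m=np.load('m4.npy',allow_pickle=True).item()
C=np.array([531.1,129.2]);th=np.radians(-84.9);d=np.array([np.cos(th),np.sin(th)]);n=np.array([-d[1],d[0]])
for nm,u,v,z in(('bedend',255.5,184,14),('stopback',256,150,22),('stopfronttop',256,112,30),('stone end',256,68,39),('stoneL',225,50,39),('stoneR',288,50,39),('bedL',223.5,170,14),('bedR',288,170,14)):
    P=onz(m,u,v,z)[:2];print(nm,((P-C)@d).round(1),((P-C)@n).round(1))
P=ctrl.get_obs()['ee_pos'][:2];print('tcp',(P-C)@d,(P-C)@n)
E
```

```text
bedend 154.9 -0.3
stopback 120.0 0.3
stopfronttop 84.9 0.4
stone end 48.5 0.5
stoneL 34.1 -25.4
stoneR 34.4 27.4
bedL 140.6 -31.9
bedR 140.9 31.9
tcp 147.9988544526737 -0.9656706318380478
```

```bash
python3 -m inch '[{"xyz":[-2,1,40],"rot":[0,0,0]},{"xyz":[-2,1,80],"rot":[0,0,0]},{"xyz":[-2,1,110],"rot":[0,0,0]},{"xyz":[-2,1,135],"rot":[0,0,0]},{"xyz":[-2,1,150],"rot":[0,0,0]},{"xyz":[-2,1,150],"rot":[0,0,0]},{"xyz":[-2,1,150],"rot":[0,0,0]}]' 255
python3 -m inch '[{"xyz":[5,0,0],"rot":[0,0,0]},{"xyz":[10,0,0],"rot":[0,0,0]},{"xyz":[15,0,0],"rot":[0,0,0]},{"xyz":[20,0,0],"rot":[0,0,0]},{"xyz":[25,0,0],"rot":[0,0,0]},{"xyz":[30,0,0],"rot":[0,0,0]},{"xyz":[34,0,0],"rot":[0,0,0]},{"xyz":[38,0,0],"rot":[0,0,0]},{"xyz":[42,0,0],"rot":[0,0,0]},{"xyz":[45,0,0],"rot":[0,0,0]},{"xyz":[45,0,0],"rot":[0,0,0]}]'
```

```text
t: 9.4
ee_pos: [544.0, -18.3, 19.3]
orientation: [-2.118, -2.318, 0.002]
ft_force: [-0.6, -0.7, 1.3]
width: 5.0
grasp_force: 0.0
t: 10.32
ee_pos: [540.3, 25.7, 19.6]
orientation: [-2.121, -2.317, 0.0]
ft_force: [0.0, -0.0, -0.3]
width: 0.3
grasp_force: 0.0
```

```bash
python3 -m inch '[{"xyz":[2,0,0],"rot":[0,0,0]},{"xyz":[4,0,0],"rot":[0,0,0]},{"xyz":[6,0,0],"rot":[0,0,0]},{"xyz":[7,0,0],"rot":[0,0,0]}]'
python3 -m inch '[{"xyz":[1,0,0],"rot":[0,0,0]},{"xyz":[2,0,0],"rot":[0,0,0]},{"xyz":[3,0,0],"rot":[0,0,0]}]'
```

```text
t: 10.65
ee_pos: [539.6, 32.0, 19.6]
orientation: [-2.121, -2.317, 0.001]
ft_force: [0.2, -2.3, -0.9]
width: 0.2
grasp_force: 1.3
t: 10.9
ee_pos: [539.5, 33.1, 19.6]
orientation: [2.119, 2.318, -0.004]
ft_force: [0.5, -21.8, 0.0]
width: 0.2
grasp_force: 11.0
```

The force of 22 N shows the stone is clamped against the jaw. I back off, rise, and go round to the jaw side of the lever.

```bash
python3 -m inch '[{"xyz":[-3,0,0],"rot":[0,0,0]},{"xyz":[-15,0,0],"rot":[0,0,0]},{"xyz":[-25,0,-10],"rot":[0,0,0]},{"xyz":[-30,0,-45],"rot":[0,0,0]},{"xyz":[-30,0,-80],"rot":[0,0,0]},{"xyz":[-15,0,-110],"rot":[0,0,0]},{"xyz":[15,0,-120],"rot":[0,0,0]},{"xyz":[55,0,-120],"rot":[0,0,0]},{"xyz":[90,0,-110],"rot":[0,0,0]},{"xyz":[92,0,-75],"rot":[0,0,0]},{"xyz":[92,0,-43],"rot":[0,0,0]},{"xyz":[92,0,-43],"rot":[0,0,0]}]'
python3 - <<'E'
from h import *
m=ctrl.camera_model('wrist')
C=np.array([531.1,129.2]);th=np.radians(-84.9);d=np.array([np.cos(th),np.sin(th)]);n=np.array([-d[1],d[0]])
P=ctrl.get_obs()['ee_pos'];print('tcp',(P[:2]-C)@d,(P[:2]-C)@n,P[2])
E
```

```text
t: 11.9
ee_pos: [528.1, 126.1, 58.8]
orientation: [-2.117, -2.315, 0.01]
ft_force: [-1.1, 0.1, 0.0]
width: 0.4
grasp_force: 0.0
tcp 2.787378441005996 -3.2866859118749816 58.82477326829971
```

```bash
python3 -m inch '[{"xyz":[-8,1,-1],"rot":[0,0,0]},{"xyz":[-16,1,-2],"rot":[0,0,0]},{"xyz":[-22,1,-3],"rot":[0,0,0]},{"xyz":[-28,1,-3],"rot":[0,0,0]},{"xyz":[-34,1,-3],"rot":[0,0,0]},{"xyz":[-40,1,-3],"rot":[0,0,0]},{"xyz":[-44,1,-3],"rot":[0,0,0]}]'
python3 -m inch '[{"xyz":[-4,0,-1],"rot":[0,0,0]},{"xyz":[-8,0,-2],"rot":[0,0,0]},{"xyz":[-12,0,-3],"rot":[0,0,0]},{"xyz":[-16,0,-3],"rot":[0,0,0]}]'
python3 - <<'E'
from h import *
C=np.array([531.1,129.2]);th=np.radians(-84.9);d=np.array([np.cos(th),np.sin(th)]);n=np.array([-d[1],d[0]])
P=ctrl.get_obs()['ee_pos'];print('tcp',(P[:2]-C)@d,(P[:2]-C)@n,P[2])
j=ctrl.get_image('scene')[...,::-1];cv2.imwrite('pics/s5.png',cv2.resize(j[150:290,190:320],None,fx=4.2,fy=4.2,interpolation=2))
E
```

```text
t: 12.48
ee_pos: [537.0, 81.9, 66.5]
orientation: [2.122, 2.316, 0.002]
ft_force: [0.8, 2.1, 2.0]
width: 0.6
grasp_force: 0.9
t: 12.82
ee_pos: [537.8, 66.7, 68.8]
orientation: [-2.121, -2.317, 0.0]
ft_force: [0.2, 0.7, -0.3]
width: 0.5
grasp_force: 0.6
tcp 62.876740659125126 1.0808192542259814 68.77173174992724
```

View pics/s5.png

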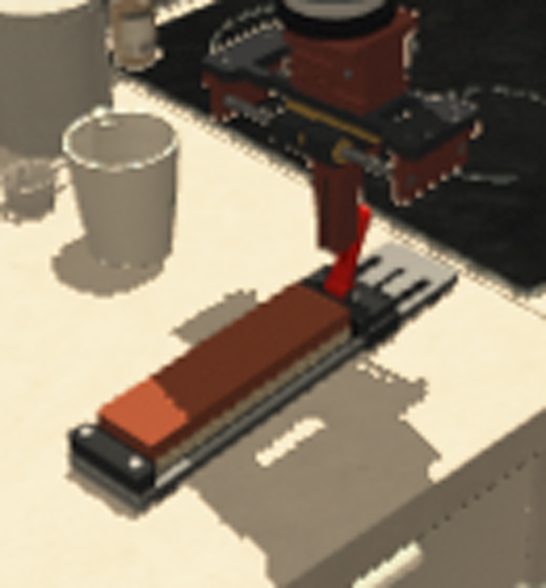

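The lever is just past upright (crop 350,250), with the finger on its jaw side and the stone seated. I continue along the arc.

```bash
python3 -m inch '[{"xyz":[-4,0,0],"rot":[0,0,0]},{"xyz":[-8,0,0],"rot":[0,0,0]},{"xyz":[-12,0,0],"rot":[0,0,0]},{"xyz":[-16,0,0.5],"rot":[0,0,0]},{"xyz":[-19,0,1.5],"rot":[0,0,0]},{"xyz":[-22,0,3],"rot":[0,0,0]}]'
python3 -m inch '[{"xyz":[-3,0,2],"rot":[0,0,0]},{"xyz":[-6,0,4.5],"rot":[0,0,0]},{"xyz":[-8,0,6.5],"rot":[0,0,0]},{"xyz":[-8,0,6.5],"rot":[0,0,0]}]'
python3 -m inch '[{"xyz":[-2,0,3],"rot":[0,0,0]},{"xyz":[-4,0,6],"rot":[0,0,0]},{"xyz":[-6,0,10],"rot":[0,0,0]},{"xyz":[-7,0,14],"rot":[0,0,0]},{"xyz":[-8,0,17],"rot":[0,0,0]},{"xyz":[-8,0,17],"rot":[0,0,0]}]'
```

```text
t: 13.37
ee_pos: [540.0, 44.7, 65.8]
orientation: [2.122, 2.317, 0.0]
ft_force: [-0.8, 3.1, 1.2]
width: 0.7
grasp_force: 1.0
t: 13.7
ee_pos: [540.6, 36.7, 58.9]
orientation: [-2.122, -2.317, 0.0]
ft_force: [0.5, 1.4, 0.7]
width: 0.7
grasp_force: 0.7
t: 14.2
ee_pos: [541.2, 28.7, 41.6]
orientation: [-2.122, -2.317, 0.001]
ft_force: [-0.3, 0.1, -0.1]
width: 0.6
grasp_force: 0.0
```

```bash
python3 -m inch '[{"xyz":[0,0,1],"rot":[0,0,0]},{"xyz":[0,0,2],"rot":[0,0,0]},{"xyz":[0,0,2],"rot":[0,0,0]}]'
python3 - <<'E'
from h import *
C=np.array([531.1,129.2]);th=np.radians(-84.9);d=np.array([np.cos(th),np.sin(th)]);n=np.array([-d[1],d[0]])
P=ctrl.get_obs()['ee_pos'];print('tcp',(P[:2]-C)@d,(P[:2]-C)@n,P[2])
j=ctrl.get_image('scene')[...,::-1];cv2.imwrite('pics/s6.png',cv2.resize(j[170:270,210:320],None,fx=5,fy=5,interpolation=2))
E
```

```text
t: 14.45
ee_pos: [541.4, 28.7, 41.1]
orientation: [2.121, 2.317, -0.0]
ft_force: [-3.8, -1.0, 12.0]
width: 0.7
grasp_force: 5.8
tcp 101.01734563154253 1.3463210220015915 41.062250535379235
```

View pics/s6.png

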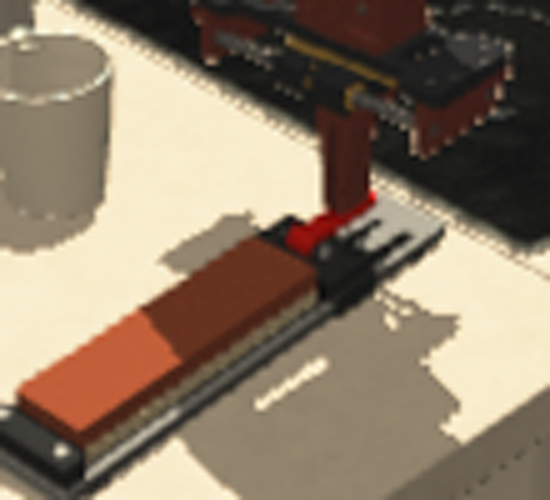

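The lever lies flat over the stop (crop 330,225), the finger presses it with 12 N, and the stone is tight in the holder. I press a little more, then lift clear and check the result numerically.

```bash
python3 -m inch '[{"xyz":[0,0,1],"rot":[0,0,0]},{"xyz":[0,0,1],"rot":[0,0,0]},{"xyz":[0,0,1],"rot":[0,0,0]}]'
python3 -m inch '[{"xyz":[0,0,-10],"rot":[0,0,0]},{"xyz":[0,0,-50],"rot":[0,0,0]},{"xyz":[0,0,-90],"rot":[0,0,0]},{"xyz":[-30,0,-120],"rot":[0,0,0]},{"xyz":[-45,0,-130],"rot":[0,0,0]},{"xyz":[-45,0,-130],"rot":[0,0,0]},{"xyz":[-45,0,-130],"rot":[0,0,0]}]'
python3 - <<'E'
from h import *
m=ctrl.camera_model('wrist');i=ctrl.get_image('wrist')[...,::-1].copy();cv2.imwrite('pics/w7.png',i);np.save('m7.npy',m,allow_pickle=True)
C=np.array([531.1,129.2]);th=np.radians(-84.9);d=np.array([np.cos(th),np.sin(th)]);n=np.array([-d[1],d[0]])
Hc=lambda u,v,z:np.array([(onz(m,u,v,z)[:2]-C)@d,(onz(m,u,v,z)[:2]-C)@n]).round(1)
h=cv2.cvtColor(i,cv2.COLOR_BGR2HSV)
red=cv2.inRange(h,(0,200,120),(5,255,255))|cv2.inRange(h,(175,200,120),(180,255,255));red[200:]=0
ys,xs=np.where(red>0);print('lever px',xs.min(),xs.max(),ys.min(),ys.max(),'holder x',Hc(xs.mean(),ys.min(),41),Hc(xs.mean(),ys.max(),41))
for u in(236,244,268,276):
    col=i[:,u];print(u,[(v,col[v].tolist(),float(Hc(u,v,35)[0])) for v in range(60,92,2)])
for v in(30,50):
    s=np.where(cv2.inRange(h,(0,80,50),(16,255,255))[v,180:340])[0]+180;print('stone',Hc(s.min(),v,39),Hc(s.max(),v,39))
E
```

```text
t: 14.75
ee_pos: [541.4, 28.7, 40.8]
orientation: [2.121, 2.317, -0.0]
ft_force: [-5.9, -1.3, 19.3]
width: 0.3
grasp_force: 9.8
t: 15.33
ee_pos: [545.3, -16.3, 169.8]
orientation: [2.123, 2.315, 0.001]
ft_force: [-0.3, 0.2, -0.2]
width: 0.6
grasp_force: 0.0
lever px 243 262 85 160 holder x [59.4 -0.2] [123.6  -0.4]
236 [(60, [37, 62, 121], 38.4), (62, [39, 63, 122], 40.1), (64, [40, 64, 123], 41.7), (66, [37, 61, 122], 43.3), (68, [31, 52, 108], 44.9), (70, [20, 34, 67], 46.5), (72, [23, 25, 34], 48.2), (74, [27, 30, 31], 49.8), (76, [32, 36, 41], 51.4), (78, [43, 49, 50], 53.1), (80, [45, 48, 50], 54.7), (82, [41, 46, 49], 56.4), (84, [42, 45, 47], 58.0), (86, [42, 44, 48], 59.7), (88, [50, 56, 61], 61.4), (90, [69, 79, 87], 63.0)]
244 [(60, [37, 63, 122], 38.5), (62, [38, 63, 121], 40.1), (64, [38, 62, 123], 41.7), (66, [38, 64, 122], 43.3), (68, [32, 54, 108], 44.9), (70, [18, 27, 64], 46.6), (72, [18, 21, 28], 48.2), (74, [20, 24, 26], 49.8), (76, [32, 36, 35], 51.5), (78, [43, 46, 49], 53.1), (80, [44, 50, 51], 54.7), (82, [43, 47, 52], 56.4), (84, [25, 31, 94], 58.1), (86, [4, 
[... 281 characters left out ...]
), (76, [33, 36, 37], 51.5), (78, [44, 48, 53], 53.2), (80, [43, 47, 51], 54.8), (82, [41, 45, 47], 56.5), (84, [32, 35, 37], 58.1), (86, [33, 36, 39], 59.8), (88, [43, 51, 57], 61.4), (90, [63, 73, 81], 63.1)]
276 [(60, [41, 65, 125], 38.5), (62, [40, 65, 125], 40.1), (64, [41, 67, 125], 41.8), (66, [40, 65, 124], 43.4), (68, [31, 53, 107], 45.0), (70, [17, 29, 65], 46.6), (72, [18, 25, 33], 48.2), (74, [21, 24, 25], 49.9), (76, [37, 38, 43], 51.5), (78, [48, 50, 52], 53.2), (80, [43, 48, 50], 54.8), (82, [43, 48, 51], 56.5), (84, [43, 47, 51], 58.1), (86, [43, 47, 49], 59.8), (88, [41, 45, 47], 61.4), (90, [45, 49, 51], 63.1)]
stone [ 15.6 -25.6] [15.8 24. ]
stone [ 31.1 -25.1] [31.2 24.3]
```

Lever flat (its end is at hinge +59 mm) and stone against stop with no visible gap. Sub-millimetre play can't be seen, so I touch the stop's back beside the lever and compare with the earlier contact, at holder x 96.5 under 22 N.

```bash
python3 -m inch '[{"xyz":[0,24,40],"rot":[0,0,0]},{"xyz":[0,24,80],"rot":[0,0,0]},{"xyz":[0,24,115],"rot":[0,0,0]},{"xyz":[0,24,140],"rot":[0,0,0]},{"xyz":[0,24,150],"rot":[0,0,0]},{"xyz":[15,24,150],"rot":[0,0,0]},{"xyz":[30,24,150],"rot":[0,0,0]},{"xyz":[40,24,150],"rot":[0,0,0]},{"xyz":[45,24,150],"rot":[0,0,0]},{"xyz":[47,24,150],"rot":[0,0,0]},{"xyz":[47,24,150],"rot":[0,0,0]}]'
python3 -m inch '[{"xyz":[1,0,0],"rot":[0,0,0]},{"xyz":[1.5,0,0],"rot":[0,0,0]},{"xyz":[1.5,0,0],"rot":[0,0,0]}]'
python3 -c "
from h import *
C=np.array([531.1,129.2]);th=np.radians(-84.9);d=np.array([np.cos(th),np.sin(th)])
print((ctrl.get_obs()['ee_pos'][:2]-C)@d)"
```

```text
t: 16.3
ee_pos: [565.0, 33.7, 19.5]
orientation: [2.12, 2.318, 0.0]
ft_force: [0.3, -1.0, 0.3]
width: 0.4
grasp_force: 0.0
t: 16.55
ee_pos: [564.9, 34.3, 19.4]
orientation: [2.122, 2.316, 0.0]
ft_force: [0.3, -0.5, -0.6]
width: 0.5
grasp_force: 0.0
97.51059975240862
```

```bash
python3 -m inch '[{"xyz":[0.7,0,0],"rot":[0,0,0]},{"xyz":[1,0,0],"rot":[0,0,0]},{"xyz":[1,0,0],"rot":[0,0,0]}]'
python3 -m inch '[{"xyz":[0.7,0,0],"rot":[0,0,0]},{"xyz":[1,0,0],"rot":[0,0,0]},{"xyz":[1,0,0],"rot":[0,0,0]}]'
python3 -c "
from h import *
C=np.array([531.1,129.2]);th=np.radians(-84.9);d=np.array([np.cos(th),np.sin(th)])
print((ctrl.get_obs()['ee_pos'][:2]-C)@d)"
```

```text
t: 16.8
ee_pos: [564.9, 35.1, 19.3]
orientation: [2.121, 2.317, -0.0]
ft_force: [1.9, -3.4, 0.2]
width: 0.7
grasp_force: 1.7
t: 17.05
ee_pos: [564.9, 35.2, 19.3]
orientation: [2.12, 2.317, -0.002]
ft_force: [-0.2, -10.9, 0.1]
width: 0.4
grasp_force: 5.3
96.58703049356734
```

Contact is at 96.6 mm, so the stop hasn't moved and is locked. I retreat and hand in.

```bash
python3 -m inch '[{"xyz":[-8,0,0],"rot":[0,0,0]},{"xyz":[-25,0,0],"rot":[0,0,0]},{"xyz":[-35,0,-20],"rot":[0,0,0]},{"xyz":[-35,0,-60],"rot":[0,0,0]},{"xyz":[-35,0,-100],"rot":[0,0,0]},{"xyz":[-35,0,-140],"rot":[0,0,0]},{"xyz":[-35,0,-150],"rot":[0,0,0]},{"xyz":[-35,0,-150],"rot":[0,0,0]},{"xyz":[-35,0,-150],"rot":[0,0,0]}]'
python3 -c "
from workcell import ctrl
print(ctrl.close_job())"
```

```text
t: 17.8
ee_pos: [567.6, 1.8, 169.2]
orientation: [2.121, 2.317, 0.001]
ft_force: [-0.3, 1.0, -0.9]
width: 0.8
grasp_force: 0.0
the job is handed in; nothing more can be done
None
```

The stone lies in the holder, centred to within about 1 mm and held against the fixed jaw by the stop, with the cam lever fully down and the stop locked; I kept clear of the mug, bowl and peeler, and handed the job in at 17.8 s (no verdict came back).

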